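# Put the bench gear selector into park

## Task

Of the two gear selectors on the bench, put the one with the L-shaped slot into park: with the fingertips push its knob along the long leg to the corner, then sideways into the short leg until it is home against the end, and take the hand away. Push it gently, do not pinch, grip or lift it, and leave the straight-slot selector and everything else on the bench as they are.

Things in the scene. Friction and masses are not known exactly. Their poses are not given: they have to be found in the camera images.
- gate: Selector unit with the L-shaped slot: aluminium housing 150 (x) x 130 (y) x 61 mm high, fixed to the bench; a shaft stub (28 mm diameter) stands 22 mm out of its +y side at x = -20. Flat steel top plate, 8 mm thick, slot 16 mm wide. Origin: centre of the underside, z up. Long leg of the slot along x at y = -25 mm, from x = -48 to +41 mm.
- corner (a point): Centre of the slot's corner, on the top plate, 61 mm above the bench; at x = +33, y = -25 mm in the housing's frame. Here the long leg ends and the short leg starts, square to it, towards the housing's +y. Pushed against the far wall of the corner the pin stands at x = +35 mm.
- park_end (a point): Where the pin's axis stands when home (park) at the end of the short leg, on the top plate, 61 mm above the bench; at x = +33, y = +22 mm in the housing's frame. The end wall of the slot is at y = +28 mm.
- knob_mid (a point): Middle of the black knob of the selector with the L-shaped slot. Knob: upright cylinder, 22 mm diameter, 36 mm tall, its foot 5 mm above the top plate, its top 41 mm above it (66 to 102 mm above the bench, this point at 84 mm). It starts somewhere in the long leg, x = -40 to -5 mm in the housing's frame.
- selector: The whole sliding selector, 0.17 to 0.35 kg: knob, 12 mm steel pin through the slot (2 mm play each side), 40 mm disc captive under the plate. Greased: slides with under 2 N of friction, no spring, stays where left; can rise only 5 mm. Origin: centre of the disc's underside, 40 mm above the bench, straight below the knob; may turn about the vertical.
- plain: The other selector unit, same housing and knob but with one straight slot along its x through the middle; origin at the centre of the underside. Not to be operated. The two units may stand either way round, left or right.
- plain_knob (a point): Middle of the knob of the straight-slot unit (same size as the other knob), not to be moved.
- grease: Bystander: grey jar of grease, 60 mm wide, 85 mm tall; origin at the centre of its underside
- bearing: Bystander: steel bearing ring, 52 mm wide, 15 mm thick; origin at the centre of its underside
- socket: Bystander: steel socket standing upright, 28 mm wide, 45 mm tall; origin at the centre of its underside
- driver: Bystander: screwdriver lying on the bench; origin on its axis
- spanner: Bystander: spanner lying on the bench; origin on its axis
- spray: Bystander: metal spray can, 54 mm wide, 120 mm tall; origin at the centre of its underside
- piston: Bystander: aluminium piston, 68 mm wide, 58 mm tall; origin at the centre of its underside
Not all that is in view belongs to the job. What is shaped like the gate but purple is not meant.

How it is judged (in metres and radians):
On the way:
1. the selector has come along the long leg to the corner (x of knob_mid in the frame of gate above 0.027 m and y of knob_mid in the frame of gate below -0.012 m).
At the end, for the whole second after the job is handed in: The selector stands still and upright in the short leg of the L-shaped slot, within 5 mm of its end (y of knob_mid in the frame of gate between 0.017 and 0.027 m and x of knob_mid in the frame of gate between 0.026 and 0.04 m and z of knob_mid in the frame of gate below 0.087 m and angle between selector's own z axis and vertical below 0.1 rad and linear speed of selector below 0.01 m/s); the robot touches nothing.
It fails at once if the selector is lifted (it may only be pushed along its slot) (z of knob_mid in the frame of gate above 0.088 m).
It fails at once if the selector is pinched or pushed with more than 35 N in all (contact force between the fingers and selector above 35 N).
It fails at once if the knob of the other, straight-slot selector is moved more than 10 mm (distance of plain_knob from where it was at the start of the episode above 0.01 m).
It fails at once if a loose thing on the bench is moved more than 25 mm (distance of any of grease, bearing, socket, driver, spanner, spray, piston from where it was at the start of the episode above 0.025 m).
It also fails if it takes over 45 s, if anything falls off the work surface, if the arm or the gripper's body presses on something with over 40 N, if the wrist force passes 120 N, or if a joint passes its speed limit or range.

## Robot

A 6-joint arm with a two-finger parallel gripper is mounted at the origin on the work surface. World frame = base frame: x ahead of the robot, y to its left, z up, the work surface at z = 0. Lengths are in mm, angles in rad, forces in N, time in s.
With the tool pointing down it reaches from about 350 to 875 mm from the base axis. Payload 4.2 kg.
Tool frame: the origin (TCP) lies where the fingers leave the gripper's body, on its centre line; the fingertips stand 73 mm ahead of it and the grasp point (between the pads) lies 54 mm ahead of it; z points along the fingers, y is the direction in which the jaws open and shut (so a half turn about z gives the same grasp; the last joint's range is limited). The gripper opens to 85 mm and grips with 20 to 120 N. Pads are 22 mm wide; open, the fingers measure 114 mm over their backs; the gripper's body (76 mm by 85 mm) begins 54 mm behind the grasp point. The pads swing forward as they close: fully open they stand 13 mm farther back than shut.
Start: joints at [-0.954, 0.385, 0.008, 0, -1.194, -0.259], TCP at [218.898, -585.391, 303.912] pointing down, gripper open.
Joint ranges: [-3.14, 3.14], [-1.21, 2.06], [-1.07, 1.41], [-3.16, 2.05], [-2.99, -0.16], [-3.1, 3.1]. Speed limits (rad/s): [2.79, 2.79, 3.14, 3.14, 3.14, 3.14].

## Interface

Orientations are given as a unit quaternion [x, y, z, w].
In Python, from bench import arm gives the robot as it stands.
- The arm moves only by the tool apply_moves, never from a script. Its argument "increments" is a list that holds one entry, the list of rows, each a list of 7 numbers: the shift along the tool's x, y, z scaled (see below), then the turn, a rotation vector about the tool's x, y, z scaled (see below), then the gripper's target within -1 to 1 (fully open at 1, half-way at 0, shut at -1). A call has 1 to 10 rows; each row is the pose to reach, as a shift and turn from the pose commanded when the call began, along the tool's axes at that moment; what a row does not reach only later rows make up. The controller multiplies each number of a shift by 100 mm and each number of a turn by 0.5 rad. A row lasts 1/10 s, in which the tool goes at most 50 mm and 8.59 degrees, less where a joint would pass 70% of its speed; a pose out of reach is approached as far as the arm can. A call with a number of a shift or a turn outside -1 to 1 is refused whole. A call with a gripper value outside its range is refused whole. The fingers move at their own pace and stop on an object; the grip force is fixed at half the most. Time passes only in rows, so rows that repeat a pose let the fingers close. It gives the time, the measured TCP pose, the force and the opening at its end, in the units of the state.
- arm.read_state(): the state, without advancing time (a new reading comes with each control period).
- arm.get_image(name): name is "scene" or "side" or "wrist"; returns a dict with "img" (384x512x3 uint8, red, green, blue), "fx", "fy", "cx", "cy" (pixels), "pose" (4x4, takes a point from camera to world coordinates). Camera axes: x right, y up, looking along -z (the intrinsics and any distortion apply to the point x, -y, -z); pixel columns grow to the right and rows downward; lengths in mm; the calibration is good to about 2 mm. A picture is of the moment at which its call begins. There is no depth.
- arm.job_done(): hands the job in, once; it reports no verdict.
Trained networks look in a picture, given as the dict that the camera call returned (one of the last four; its "shot" number tells which), for a name from the list of things; names that differ only in an ending like _2 or _b are one class to them, and where a whole thing is asked for, a point or a joint stands for the part that bears it (a point fixed in the world has none). Each returns a list of dicts, best first, with "conf" (0 to 1); they miss things now and then, are a little off and sometimes report something else, mostly with a low value. They report only what shows in the picture. A call takes as long as a camera call. They do not tell look-alikes from the thing itself.
- arm.outline_of(label, picture): "pixels" (384x512 bool, what is visible of it) and "box" ([centre column, centre row, width, height] in pixels, round what is visible of it).
- arm.mark_of(label, picture): "at" ([column, row] in pixels: a listed point, or the origin of a listed thing).
The state is a dict: "clock": time; "joints": joint angles; "joint_vel": joint speeds; "joint_efforts": joint torques, N m; "position": TCP position; "ee_rot": TCP orientation; "contact_force": force on the tool from outside, world axes, zero at the start; "wrist_torque": the same for the moment, N m; "gripper_width": finger opening in mm.
Only numpy, scipy, OpenCV 4.12 (cv2) and the standard library are available. Lean on these libraries where they do the work, as an engineer would, in place of code of your own. Each camera call takes 0.05 s, during which the arm holds its last target.

## Working session

There is one attempt and no reset: what is moved stays moved. The work goes in short steps, Python scripts to look and compute and a tool call to move; the robot and the scene stay as the last step left them, time stands still between calls to the robot, and variables do not carry over. Pictures are saved under pics/ and viewed, and the job is handed in when it is done.

Besides the shell and the picture viewer there is one more tool, called after "Emit:" as a command line: name --argument value ..., lists and objects as JSON in quotes. apply_moves: Moves the arm, as the interface text tells. Shifts and turns lie within -1 to 1; 1 stands for 100 mm of shift or 0.5 rad of turn. Its arguments: {"type":"object","properties":{"increments":{"type":"array"}},"required":["increments"]}

```bash
ls; mkdir -p pics; python3 - <<'E'
from bench import arm
import cv2,pickle
print(arm.read_state())
for n in ["scene","side","wrist"]:
    p=arm.get_image(n); cv2.imwrite(f"pics/{n}0.png",p["img"][:,:,::-1]); pickle.dump(p,open(f"{n}0.pkl","wb"))
    print(n,p["fx"],p["fy"],p["cx"],p["cy"],[k for k in p]); print(p["pose"].round(3))
    if n=="wrist": continue
    for l in ["gate","corner","park_end","knob_mid","plain","plain_knob"]:
        print(l,[(m["at"],round(m["conf"],2)) for m in arm.mark_of(l,p)][:4])
E
```

```text
pics
{'clock': 0.0, 'joints': array([-9.54397093e-01,  3.85577717e-01,  6.62047238e-03, -5.22395551e-04,
       -1.19400550e+00, -2.58565396e-01]), 'joint_vel': array([-6.93266592e-04,  6.42719117e-05,  6.80856106e-04, -2.62638433e-04,
       -1.60800683e-03, -3.95818474e-04]), 'joint_efforts': array([-7.31951741e-05, -3.92288768e+01,  1.88397288e+01,  4.18605432e+00,
       -4.64485915e-03, -6.93443297e-06]), 'position': array([ 218.76156162, -585.00607744,  302.80307083]), 'ee_rot': array([-1.77868946e-01,  9.84053558e-01,  1.08404650e-03, -2.39006162e-04]), 'contact_force': array([-0.099318  ,  0.21299365,  0.4785532 ]), 'wrist_torque': array([ 0.00985126, -0.05093241,  0.00465233]), 'gripper_width': 85.3928775530201}
scene 394.09058215132234 394.09058215132234 253.98163975287704 192.9899394694152 ['img', 'fx', 'fy', 'cx', 'cy', 'pose', 'shot']
[[-3.180000e-01 -6.920000e-01  6.480000e-01  1.121579e+03]
 [ 9.480000e-01 -2.240000e-01  2.260000e-01  2.067850e+02]
 [-1.100000e-02  6.860000e-01  7.270000e-01  7.858430e+02]
 [ 0.000000e+00  0.000000e+00  0.000000e+00  1.000000e+00]]
gat
[... 580 characters left out ...]
0e+00  0.00000e+00  1.00000e+00]]
gate [([262.7, 176.6], 0.84)]
corner [([245.8, 153.2], 0.98), ([336.0, 165.8], 0.65), ([213.1, 282.1], 0.59)]
park_end [([344.1, 174.3], 0.89), ([255.0, 164.5], 0.74)]
knob_mid [([267.7, 143.6], 0.46)]
plain [([215.8, 283.5], 0.57), ([332.3, 362.9], 0.26)]
plain_knob [([206.2, 242.3], 0.67), ([210.9, 279.9], 0.37)]
wrist 335.39523228763187 335.39523228763187 253.0535535024032 191.48199056616812 ['img', 'fx', 'fy', 'cx', 'cy', 'pose', 'shot']
[[-3.50000e-01 -8.98000e-01 -2.66000e-01  1.52223e+02]
 [ 9.37000e-01 -3.36000e-01 -9.90000e-02 -6.10322e+02]
 [-0.00000e+00 -2.84000e-01  9.59000e-01  3.76281e+02]
 [ 0.00000e+00  0.00000e+00  0.00000e+00  1.00000e+00]]
```

```bash
python3 - <<'E'
import cv2
for n in ["scene","side"]:
    i=cv2.imread(f"pics/{n}0.png"); cv2.imwrite(f"pics/{n}0b.png",cv2.resize(i,(800,600),interpolation=cv2.INTER_CUBIC))
E
```

```text
(no output)
```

View pics/scene0b.png

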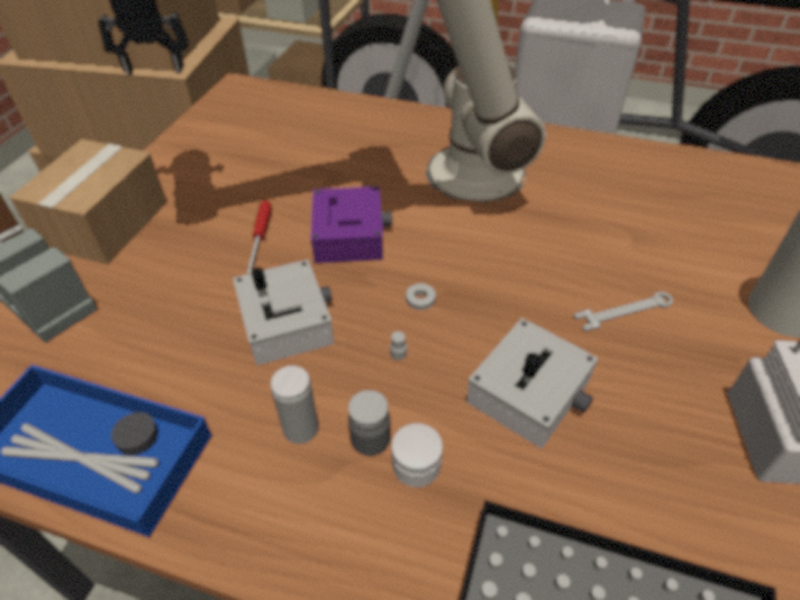

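View pics/side0b.png

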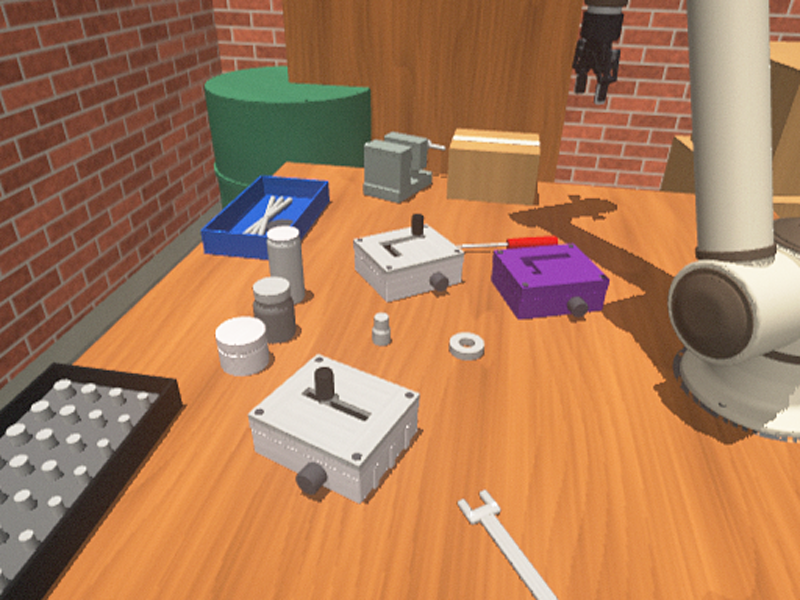

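The scene view shows the silver L-slot unit at about (184,195) in native pixels, with its knob at (163,180). The purple decoy is at (222,143) and the straight-slot unit at (340,240). In the side view the L unit is at about (262,165). Next I fit its pose.

```bash
cat > h.py <<'E'
import numpy as np
from scipy.optimize import least_squares
def ray(p,uv):
    d=np.array([(uv[0]-p["cx"])/p["fx"],-(uv[1]-p["cy"])/p["fy"],-1]); T=np.array(p["pose"])
    return T[:3,3],T[:3,:3]@d
def onz(p,uv,z):
    o,d=ray(p,uv); return o+d*(z-o[2])/d[2]
def proj(p,X):
    T=np.array(p["pose"]); c=(np.atleast_2d(X)-T[:3,3])@T[:3,:3]
    return np.c_[p["cx"]+p["fx"]*c[:,0]/-c[:,2], p["cy"]+p["fy"]*c[:,1]/c[:,2]]
LOC=dict(gate=(0,0,0),corner=(33,-25,61),park_end=(33,22,61))
def w(q,L):
    c,s=np.cos(q[2]),np.sin(q[2]); return np.array([q[0]+c*L[0]-s*L[1],q[1]+s*L[0]+c*L[1],L[2]])
def fit(obs,q0):
    # obs: (pic,label,uv); q=x,y,yaw,knobx
    def loc(l,q): return (q[3],-25,84) if l=="knob_mid" else LOC[l]
    f=lambda q: np.concatenate([proj(p,w(q,loc(l,q)))[0]-uv for p,l,uv in obs])
    r=least_squares(f,q0,loss="soft_l1",x_scale=[100,100,1,20]); return r.x,f(r.x).reshape(-1,2)
E
python3 - <<'E'
import pickle
from h import *
S=pickle.load(open("scene0.pkl","rb"));D=pickle.load(open("side0.pkl","rb"))
for p,l,uv,z in [(S,"corner",(170.9,202.8),61),(D,"corner",(245.8,153.2),61),(S,"park",(194,196),61),(D,"park",(255,164.5),61),(S,"knob",(163,179.8),84),(D,"knob",(267.7,143.6),84),(S,"pknob",(335.1,235.6),84),(D,"pk",(206.2,242.3),84),(S,"g",(184.5,206.3),0),(D,"g",(262.7,176.6),0)]: print(l,onz(p,uv,z).round(1))
obs=[(S,"corner",(170.9,202.8)),(D,"corner",(245.8,153.2)),(S,"park_end",(194,196)),(D,"park_end",(255,164.5)),(S,"knob_mid",(163,179.8)),(D,"knob_mid",(267.7,143.6)),(S,"gate",(184.5,206.3)),(D,"gate",(262.7,176.6))]
q,r=fit(obs,[450,-230,0.2,-20]);print(q,r.round(1))
E
```

```text
corner [ 570.8 -203.7   61. ]
corner [ 573.3 -219.1   61. ]
park [ 532.  -158.7   61. ]
park [ 536.2 -158.1   61. ]
knob [ 523.6 -245.5   84. ]
knob [ 516.5 -245.3   84. ]
pknob [563.7 201.1  84. ]
pk [560.9 200.6  84. ]
g [ 524.5 -197.9    0. ]
g [ 521.8 -205.1    0. ]
[ 526.741682   -202.68088827    0.75297082  -35.63979378] [[ 2.5 -0.3]
 [ 0.4  3.5]
 [-2.6  0.6]
 [ 0.6 -1. ]
 [ 1.2 -1.5]
 [-0.5 -0. ]
 [-2.   0.2]
 [-1.9  0.2]]
```

```bash
cat >> h.py <<'E'
def overlay(p,q,fn,crop,s):
    import cv2
    x0,y0,x1,y1=crop
    i=cv2.resize(np.ascontiguousarray(p["img"][y0:y1,x0:x1,::-1]),None,fx=s,fy=s,interpolation=cv2.INTER_CUBIC)
    def pl(pts,col,closed=True):
        a=((proj(p,[w(q,L) for L in pts])-[x0,y0]+.5)*s).round().astype(np.int32); cv2.polylines(i,[a],closed,col,1)
    pl([(-75,-65,61),(75,-65,61),(75,65,61),(-75,65,61)],(0,255,0))
    pl([(-48,-33,61),(41,-33,61),(41,28,61),(25,28,61),(25,-17,61),(-48,-17,61)],(0,0,255))
    k=[(q[3]+11*np.cos(t),(q[4] if len(q)>4 else -25)+11*np.sin(t)) for t in np.linspace(0,6.28,24)]
    pl([(a,b,102) for a,b in k],(255,255,0)); pl([(a,b,66) for a,b in k],(255,0,255))
    cv2.imwrite(fn,i)
E
python3 - <<'E'
import pickle,cv2
from h import *
S=pickle.load(open("scene0.pkl","rb"));D=pickle.load(open("side0.pkl","rb"))
q=[526.7,-202.7,.753,-35.6]
overlay(S,q,"pics/o1.png",(130,150,230,240),4);overlay(D,q,"pics/o2.png",(210,120,310,210),4)
cv2.imwrite("pics/o.png",np.hstack([cv2.imread("pics/o1.png"),cv2.imread("pics/o2.png")]))
E
```

```text
(no output)
```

View pics/o.png

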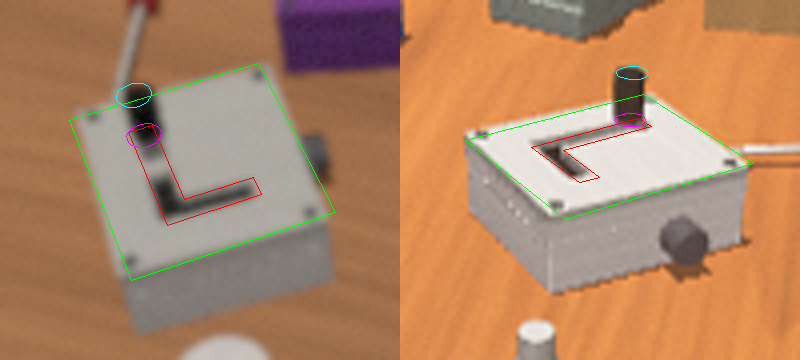

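The overlay confirms which way round the L lies, but the yaw needs refining. I'll move in with the gripper shut for a wrist view.

Emit:
apply_moves --increments '[[[-0.3, 0.15, 0, 0, 0, 0, -1], [-0.6, 0.3, 0, 0, 0, 0, -1], [-0.87, 0.48, 0, 0, 0, 0, -1], [-0.87, 0.48, 0, 0, 0, 0, -1]]]'

```text
clock: 1.15
position: [285.2, -507.8, 304.3]
ee_rot: [-0.18, 0.984, 0.0, 0.0]
contact_force: [0.2, -1.1, 0.3]
gripper_width: 28.0
```

Emit:
apply_moves --increments '[[[-0.3, 0.15, 0, 0, 0, 0, -1], [-0.6, 0.3, 0, 0, 0, 0, -1], [-0.87, 0.48, 0, 0, 0, 0, -1], [-0.87, 0.48, 0, 0, 0, 0, -1]]]'

```text
clock: 1.55
position: [349.8, -432.8, 304.2]
ee_rot: [-0.18, 0.984, -0.0, 0.0]
contact_force: [0.5, -0.9, 0.7]
gripper_width: 0.1
```

Emit:
apply_moves --increments '[[[-0.3, 0.15, 0, 0, 0, 0, -1], [-0.6, 0.3, 0, 0, 0, 0, -1], [-0.87, 0.48, 0, 0, 0, 0, -1], [-0.87, 0.48, 0, 0, 0, 0, -1]]]'

```text
clock: 1.95
position: [414.4, -357.8, 304.1]
ee_rot: [-0.179, 0.984, -0.0, 0.0]
contact_force: [0.2, -0.6, -0.3]
gripper_width: -0.3
```

Emit:
apply_moves --increments '[[[-0.2, 0.1, 0, 0, 0, -0.2, -1], [-0.4, 0.2, 0, 0, 0, -0.4, -1], [-0.6, 0.33, 0, 0, 0, -0.6, -1], [-0.87, 0.48, 0, 0, 0, -0.79, -1], [-0.87, 0.48, 0, 0, 0, -0.79, -1], [-0.87, 0.48, 0, 0, 0, -0.79, -1]]]'

```text
clock: 2.55
position: [477.5, -284.2, 303.8]
ee_rot: [-0.367, 0.93, 0.0, -0.0]
contact_force: [0.7, -0.3, 0.7]
gripper_width: -0.3
```

```bash
python3 - <<'E'
from bench import arm
import cv2,pickle
s=arm.read_state(); print({k:s[k] for k in ["clock","position","ee_rot","contact_force","gripper_width"]})
for n in ["wrist"]:
    p=arm.get_image(n); cv2.imwrite(f"pics/{n}1.png",cv2.resize(p["img"][:,:,::-1],(800,600))); pickle.dump(p,open(f"{n}1.pkl","wb"))
    for l in ["gate","corner","park_end","knob_mid"]:
        print(l,[(m["at"],round(m["conf"],2)) for m in arm.mark_of(l,p)][:4])
E
```

```text
{'clock': 2.55, 'position': array([ 477.54908037, -284.19073969,  303.83442804]), 'ee_rot': array([-3.67337428e-01,  9.30087725e-01,  5.78008106e-06, -1.95321601e-04]), 'contact_force': array([ 0.69888447, -0.31946845,  0.67284289]), 'gripper_width': -0.3397695921834058}
gate [([270.0, 233.3], 0.92), ([443.5, 92.3], 0.63)]
corner [([438.8, 119.4], 0.96)]
park_end [([481.6, 135.6], 0.95), ([294.2, 284.0], 0.77)]
knob_mid [([252.8, 234.4], 0.97)]
```

View pics/wrist1.png

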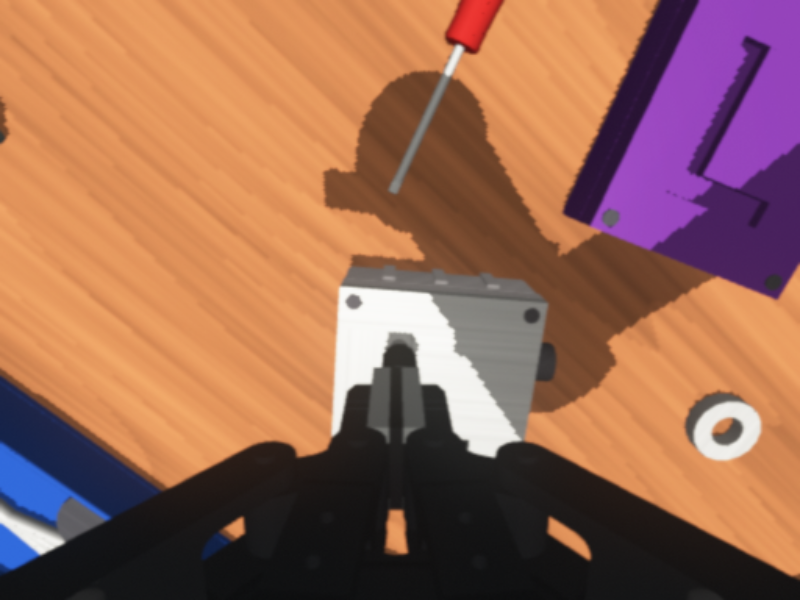

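The wrist view shows the unit from gate -x at native (280,190–290), with the fingers hiding the corner. I'll shift to uncover it.

Emit:
apply_moves --increments '[[[-0.4, -0.2, 0, 0, 0, 0, -1], [-0.8, -0.4, 0, 0, 0, 0, -1], [-1.0, -0.6, 0, 0, 0, 0, -1], [-1.0, -0.6, 0, 0, 0, 0, -1], [-1.0, -0.6, 0, 0, 0, 0, -1]]]'

```text
clock: 3.3
position: [591.5, -259.4, 303.1]
ee_rot: [-0.367, 0.93, 0.0, -0.001]
contact_force: [-0.9, -0.7, -0.8]
gripper_width: 0.2
```

```bash
python3 - <<'E'
from bench import arm
import cv2,pickle
s=arm.read_state(); print({k:s[k] for k in ["clock","position","ee_rot","contact_force","gripper_width"]})
for n in ["wrist"]:
    p=arm.get_image(n); cv2.imwrite(f"pics/{n}2.png",cv2.resize(p["img"][:,:,::-1],(800,600))); pickle.dump(p,open(f"{n}2.pkl","wb"))
    for l in ["gate","corner","park_end","knob_mid"]:
        print(l,[(m["at"],round(m["conf"],2)) for m in arm.mark_of(l,p)][:4])
E
```

```text
{'clock': 3.3, 'position': array([ 591.49020343, -259.40126239,  303.09165473]), 'ee_rot': array([-3.67341347e-01,  9.30085857e-01,  4.54098596e-04, -6.53297508e-04]), 'contact_force': array([-0.87303291, -0.71455325, -0.76003829]), 'gripper_width': 0.23892521620354812}
gate [([326.0, 149.6], 0.62)]
corner [([309.5, 194.5], 0.73)]
park_end [([357.2, 195.9], 0.68)]
knob_mid [([320.7, 126.2], 0.64)]
```

View pics/wrist2.png

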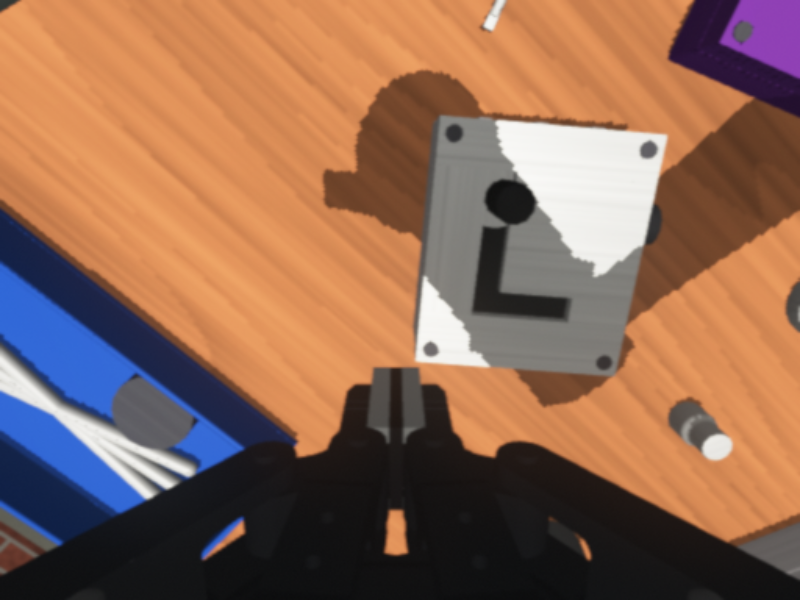

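A clear view: plate corners (800-wide pixels) at (438,115), (667,135), (617,375), (415,361), the knob top at (510,201), and the slot corner's outer edge at (473,314). I fit on these.

```bash
python3 - <<'E'
import pickle,cv2
from h import *
p=pickle.load(open("wrist2.pkl","rb"));S=pickle.load(open("scene0.pkl","rb"));D=pickle.load(open("side0.pkl","rb"))
k=1/1.5625
P=[((438,115),(-75,-65,61)),((667,135),(-75,65,61)),((617,375),(75,65,61)),((415,361),(75,-65,61)),((473,314),(41,-33,61)),((568,321),(41,28,61)),((570,299),(25,28,61)),((500,291),(25,-17,61))]
f=lambda q: np.concatenate([proj(p,w(q,L))[0]-np.array(uv)*k+.5 for uv,L in P])
r=least_squares(f,[527,-203,.75]);q=r.x;print(q,f(q).reshape(-1,2).round(1).tolist())
kn=onz(p,(510*k-.5,201*k-.5),100)
d=kn[:2]-q[:2];c,s=np.cos(q[2]),np.sin(q[2]);kl=(c*d[0]+s*d[1],-s*d[0]+c*d[1]);print("knob local",kl)
Q=list(q)+list(kl)
pickle.dump(Q,open("q.pkl","wb"))
overlay(S,Q,"pics/p1.png",(130,150,230,240),4);overlay(D,Q,"pics/p2.png",(210,120,310,210),4);
cv2.imwrite("pics/p.png",np.hstack([cv2.imread("pics/p1.png"),cv2.imread("pics/p2.png")]))
overlay(p,Q,"pics/pw.png",(230,50,450,250),3)
E
```

```text
[ 528.83827617 -203.41233082    0.67544644] [[1.1, 0.7], [-0.9, -0.2], [-1.5, -0.3], [1.0, -0.3], [-0.8, 0.2], [-0.3, 0.2], [1.1, -1.2], [0.2, 0.5]]
knob local (np.float64(-34.14348783822332), np.float64(-27.38555528024782))
```

View pics/p.png

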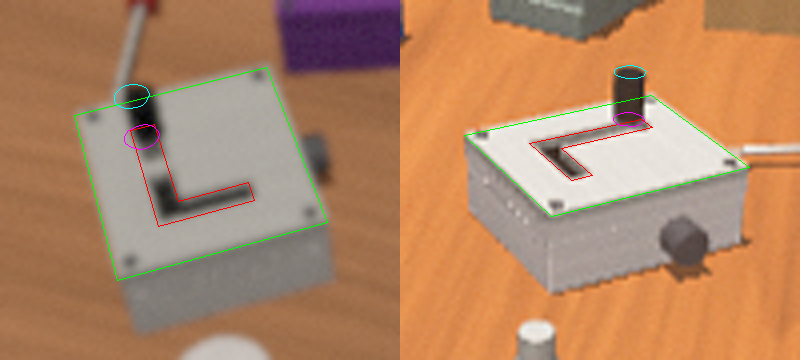

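View pics/pw.png

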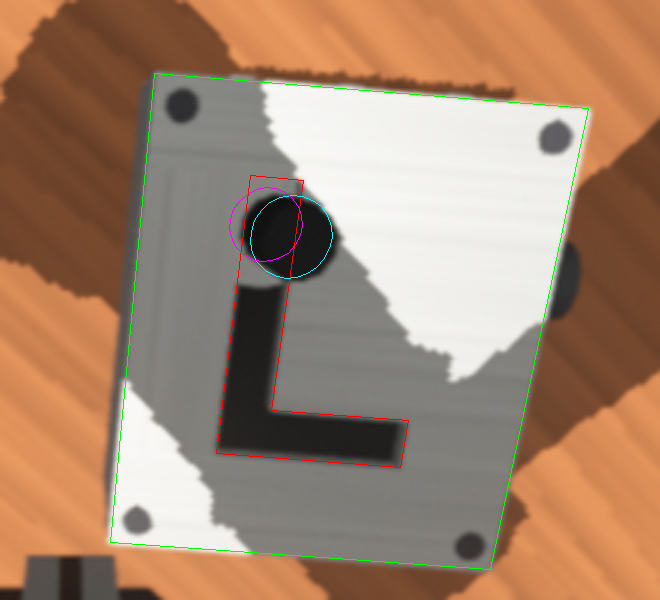

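The fit holds in all three views, to about 2 mm. Now I go behind the knob at gate-local (-70,-25), squared up to the gate, and down.

Emit:
apply_moves --increments '[[[0.3, 0.25, 0, 0, 0, 0.05, -1], [0.6, 0.48, 0, 0, 0, 0.1, -1], [0.79, 0.64, 0, 0, 0, 0.15, -1], [0.79, 0.64, 0.3, 0, 0, 0.15, -1], [0.79, 0.64, 0.6, 0, 0, 0.15, -1], [0.79, 0.64, 0.9, 0, 0, 0.15, -1], [0.79, 0.64, 0.9, 0, 0, 0.15, -1]]]'

```text
clock: 4.25
position: [487.4, -265.8, 210.5]
ee_rot: [-0.332, 0.943, 0.003, -0.003]
contact_force: [-0.5, -0.2, 0.0]
gripper_width: 0.0
```

```bash
cat >> h.py <<'E'
import pickle
def rep(arm):
    s=arm.read_state(); q=pickle.load(open("q.pkl","rb")); c,sn=np.cos(q[2]),np.sin(q[2]); d=s["position"][:2]-q[:2]
    x,y=s["ee_rot"][:2]; a=np.degrees(np.arctan2(-2*x*y,1-2*x*x)-q[2])
    F=s["contact_force"]
    print("t",s["clock"],"local",round(c*d[0]+sn*d[1],1),round(-sn*d[0]+c*d[1],1),"z",round(s["position"][2],1),"yawerr",round(a,2),"Flocal",round(c*F[0]+sn*F[1],1),round(-sn*F[0]+c*F[1],1),round(F[2],1))
def crop(arm,name,fn,cr,sc):
    import cv2
    p=arm.get_image(name); pickle.dump(p,open("last_%s.pkl"%name,"wb")); x0,y0,x1,y1=cr
    cv2.imwrite(fn,cv2.resize(np.ascontiguousarray(p["img"][y0:y1,x0:x1,::-1]),None,fx=sc,fy=sc,interpolation=cv2.INTER_CUBIC)); return p
E
python3 - <<'E'
from bench import arm
from h import *
rep(arm); crop(arm,"side","pics/s3.png",(180,40,340,210),3.5)
E
```

```text
t 4.25 local -71.4 -22.8 z 210.5 yawerr 0.05 Flocal -0.5 0.2 0.0
```

View pics/s3.png

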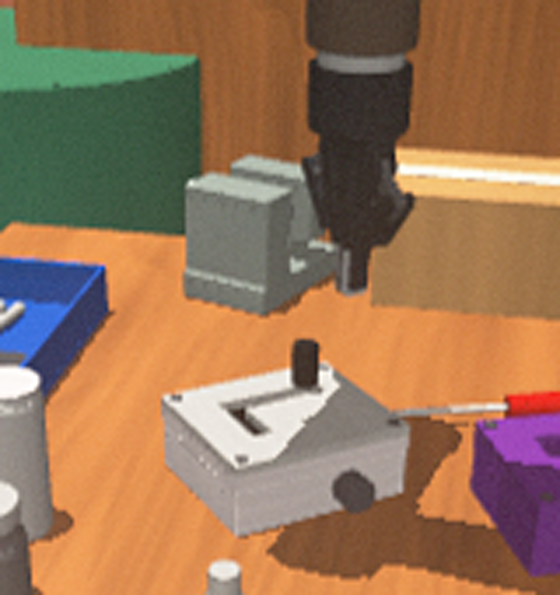

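The fingertips show at native (280.6,122.9) above and behind the knob. I check the tip height and carry on down.

```bash
python3 - <<'E'
from h import *
D=pickle.load(open("last_side.pkl","rb"))
for z in (124,130,137,143,150): print(z,proj(D,[487.4,-265.8,z]).round(1))
E
```

```text
124 [[279.7 128.3]]
130 [[279.8 126.2]]
137 [[279.9 123.8]]
143 [[280.  121.8]]
150 [[280.1 119.3]]
```

Emit:
apply_moves --increments '[[[0, -0.02, 0.2, 0, 0, 0, -1], [0, -0.02, 0.4, 0, 0, 0, -1], [0, -0.02, 0.5, 0, 0, 0, -1], [0, -0.02, 0.5, 0, 0, 0, -1], [0, -0.02, 0.5, 0, 0, 0, -1]]]'

```text
clock: 4.8
position: [492.3, -268.3, 165.3]
ee_rot: [-0.333, 0.943, -0.001, 0.001]
contact_force: [0.4, 0.1, 0.2]
gripper_width: 0.2
```

```bash
python3 - <<'E'
from bench import arm
from h import *
rep(arm); crop(arm,"side","pics/s4.png",(200,60,320,200),4)
E
```

```text
t 4.8 local -69.1 -27.8 z 165.3 yawerr 0.16 Flocal 0.4 -0.2 0.2
```

View pics/s4.png

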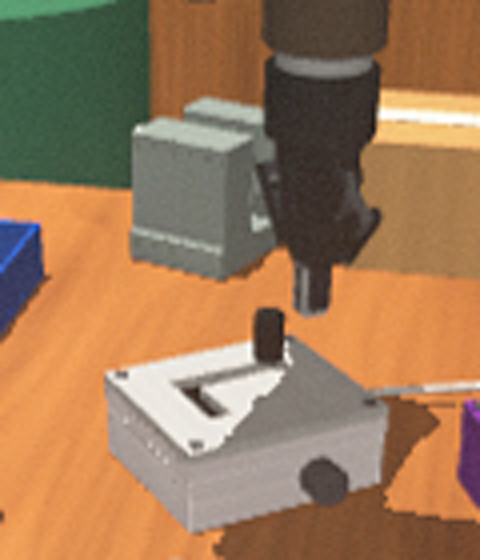

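The 73 mm tip offset is confirmed. I go down to about 150 and centre in y.

Emit:
apply_moves --increments '[[[0, 0.01, 0.1, 0, 0, 0, -1], [0, 0.01, 0.12, 0, 0, 0, -1], [0, 0.01, 0.12, 0, 0, 0, -1], [0, 0.01, 0.12, 0, 0, 0, -1]]]'

```text
clock: 5.25
position: [490.9, -267.2, 151.9]
ee_rot: [-0.333, 0.943, -0.0, -0.0]
contact_force: [-0.1, -0.3, -0.1]
gripper_width: -0.2
```

```bash
python3 - <<'E'
from bench import arm
from h import *
rep(arm)
E
```

```text
t 5.25 local -69.5 -26.1 z 151.9 yawerr 0.14 Flocal -0.3 -0.2 -0.1
```

Emit:
apply_moves --increments '[[[-0.03, 0, 0, 0, 0, 0, -1], [-0.06, 0, 0, 0, 0, 0, -1], [-0.09, 0, 0, 0, 0, 0, -1], [-0.12, 0, 0, 0, 0, 0, -1], [-0.15, 0, 0, 0, 0, 0, -1], [-0.18, 0, 0, 0, 0, 0, -1], [-0.21, 0, 0, 0, 0, 0, -1], [-0.24, 0, 0, 0, 0, 0, -1], [-0.27, 0, 0, 0, 0, 0, -1], [-0.3, 0, 0, 0, 0, 0, -1]]]'

```text
clock: 6.25
position: [514.4, -248.2, 151.9]
ee_rot: [-0.332, 0.943, 0.0, -0.0]
contact_force: [-0.2, -1.5, 0.9]
gripper_width: -0.1
```

```bash
python3 - <<'E'
from bench import arm
from h import *
rep(arm); crop(arm,"side","pics/s5.png",(200,60,320,200),4)
E
```

```text
t 6.25 local -39.3 -25.9 z 151.9 yawerr 0.14 Flocal -1.1 -1.1 0.9
```

View pics/s5.png

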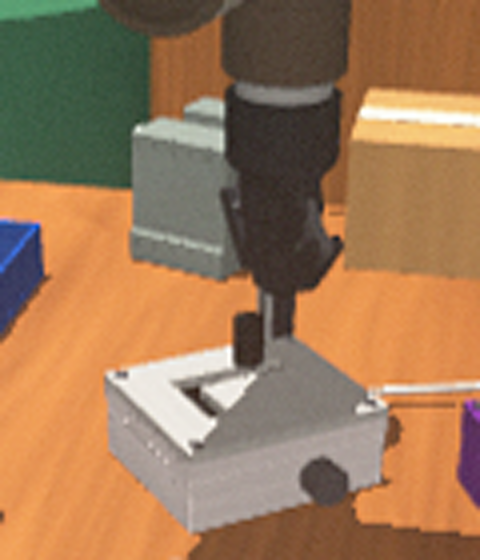

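The knob is moving ahead of the fingers, from crop column 267 to 248. I continue.

Emit:
apply_moves --increments '[[[-0.03, 0, 0, 0, 0, 0, -1], [-0.07, 0, 0, 0, 0, 0, -1], [-0.11, 0, 0, 0, 0, 0, -1], [-0.15, 0, 0, 0, 0, 0, -1], [-0.19, 0, 0, 0, 0, 0, -1], [-0.23, 0, 0, 0, 0, 0, -1], [-0.27, 0, 0, 0, 0, 0, -1], [-0.31, 0, 0, 0, 0, 0, -1], [-0.35, 0, 0, 0, 0, 0, -1], [-0.39, 0, 0, 0, 0, 0, -1]]]'

```text
clock: 7.3
position: [544.8, -223.7, 151.9]
ee_rot: [-0.332, 0.943, 0.0, -0.0]
contact_force: [-1.2, -0.3, 0.0]
gripper_width: 0.1
```

```bash
python3 - <<'E'
from bench import arm
from h import *
rep(arm); p=crop(arm,"side","pics/s6.png",(200,60,320,200),4)
# knob prediction
q=pickle.load(open("q.pkl","rb"))
for x in (20,25,30,35): print(x,((proj(p,[w(q,(x,-25,102)),w(q,(x,-25,66))])-[200,60])*4).round(0).tolist())
E
```

```text
t 7.3 local -0.2 -25.8 z 151.9 yawerr 0.14 Flocal -1.1 0.5 0.0
20 [[200.0, 325.0], [200.0, 373.0]]
25 [[193.0, 327.0], [193.0, 375.0]]
30 [[187.0, 328.0], [187.0, 376.0]]
35 [[180.0, 329.0], [180.0, 378.0]]
```

View pics/s6.png

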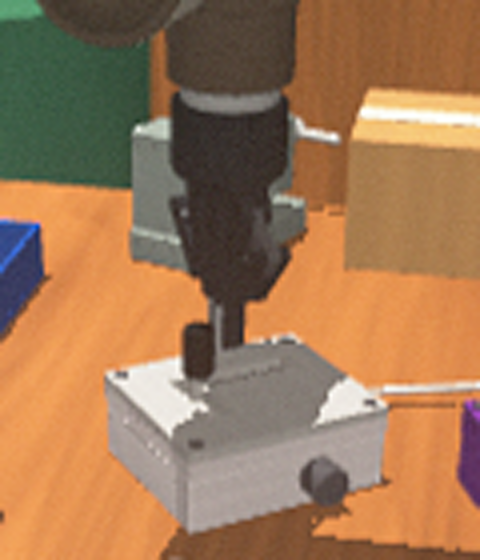

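The knob is at crop column 198, which puts it at x ≈ 21. I creep the rest of the way.

Emit:
apply_moves --increments '[[[-0.02, 0, 0, 0, 0, 0, -1], [-0.04, 0, 0, 0, 0, 0, -1], [-0.06, 0, 0, 0, 0, 0, -1], [-0.08, 0, 0, 0, 0, 0, -1], [-0.1, 0, 0, 0, 0, 0, -1], [-0.1, 0, 0, 0, 0, 0, -1]]]'

```text
clock: 7.95
position: [552.7, -217.4, 151.9]
ee_rot: [-0.333, 0.943, -0.0, 0.0]
contact_force: [-0.0, 0.5, -0.8]
gripper_width: -0.2
```

Emit:
apply_moves --increments '[[[-0.01, 0, 0, 0, 0, 0, -1], [-0.01, 0, 0, 0, 0, 0, -1]]]'

```text
clock: 8.15
position: [553.2, -217.0, 151.9]
ee_rot: [-0.332, 0.943, -0.0, 0.0]
contact_force: [-0.9, 0.3, 0.3]
gripper_width: -0.2
```

```bash
python3 - <<'E'
from bench import arm
from h import *
rep(arm); p=crop(arm,"side","pics/s7.png",(200,60,320,200),4)
E
```

```text
t 8.15 local 10.6 -25.8 z 151.9 yawerr 0.14 Flocal -0.5 0.8 0.3
```

View pics/s7.png

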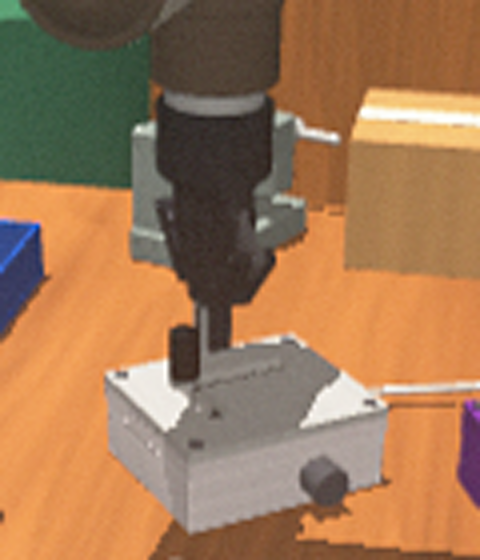

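Emit:
apply_moves --increments '[[[-0.01, 0, 0, 0, 0, 0, -1], [-0.01, 0, 0, 0, 0, 0, -1]]]'

```text
clock: 8.4
position: [554.0, -216.4, 151.9]
ee_rot: [-0.332, 0.943, -0.0, -0.0]
contact_force: [-1.1, -0.4, 0.8]
gripper_width: -0.1
```

Emit:
apply_moves --increments '[[[-0.005, 0, 0, 0, 0, 0, -1], [-0.005, 0, 0, 0, 0, 0, -1]]]'

```text
clock: 8.6
position: [554.3, -216.1, 151.9]
ee_rot: [-0.332, 0.943, 0.0, -0.0]
contact_force: [-0.6, -0.9, 0.2]
gripper_width: 0.1
```

Emit:
apply_moves --increments '[[[-0.005, 0, 0, 0, 0, 0, -1], [-0.005, 0, 0, 0, 0, 0, -1]]]'

```text
clock: 8.8
position: [554.6, -215.8, 152.0]
ee_rot: [-0.332, 0.943, 0.0, -0.0]
contact_force: [-2.2, -1.2, 2.2]
gripper_width: -0.2
```

```bash
python3 - <<'E'
from bench import arm
from h import *
rep(arm)
E
```

```text
t 8.8 local 12.3 -25.8 z 152.0 yawerr 0.14 Flocal -2.5 0.5 2.2
```

Emit:
apply_moves --increments '[[[-0.005, 0, 0, 0, 0, 0, -1], [-0.005, 0, 0, 0, 0, 0, -1]]]'

```text
clock: 9.0
position: [554.8, -215.7, 152.0]
ee_rot: [-0.332, 0.943, 0.0, -0.0]
contact_force: [-2.6, -2.8, 1.9]
gripper_width: 0.1
```

```bash
python3 - <<'E'
from bench import arm
from h import *
rep(arm)
E
```

```text
t 9.0 local 12.6 -25.8 z 152.0 yawerr 0.13 Flocal -3.8 -0.6 1.9
```

The pin is against the far wall: 3.8 N, with tool x 12.6 putting the knob at about 34.5. I back off, go round to the -y side of the knob and line up for the sideways push.

Emit:
apply_moves --increments '[[[0.1, 0, 0, 0, 0, 0, -1], [0.3, 0, 0, 0, 0, 0, -1], [0.3, 0, 0, 0, 0, 0, -1], [0.3, -0.2, 0, 0, 0, 0, -1], [0.3, -0.38, 0, 0, 0, 0, -1], [0.3, -0.38, 0, 0, 0, 0, -1], [0.1, -0.38, 0, 0, 0, 0, -1], [-0.1, -0.38, 0, 0, 0, 0, -1], [-0.21, -0.38, 0, 0, 0, 0, -1], [-0.21, -0.38, 0, 0, 0, 0, -1]]]'

```text
clock: 10.0
position: [596.9, -230.0, 151.9]
ee_rot: [-0.334, 0.943, -0.0, 0.0]
contact_force: [-0.1, 0.9, -0.8]
gripper_width: -0.0
```

```bash
python3 - <<'E'
from bench import arm
from h import *
rep(arm); p=crop(arm,"side","pics/s8.png",(200,60,320,200),4)
p=crop(arm,"wrist","pics/w8.png",(0,0,512,384),1.5)
E
```

```text
t 10.0 local 36.5 -63.3 z 151.9 yawerr 0.31 Flocal 0.4 0.7 -0.8
```

View pics/s8.png

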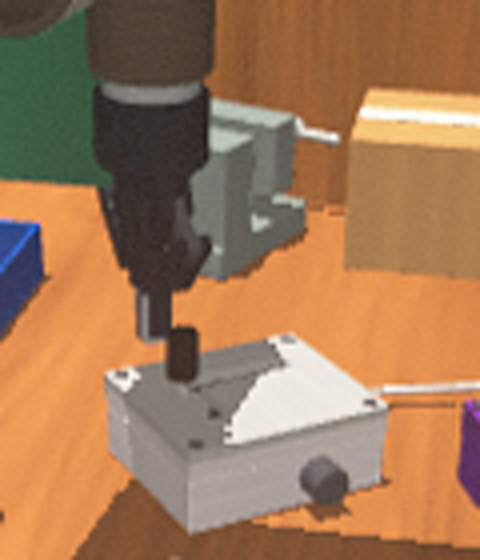

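View pics/w8.png

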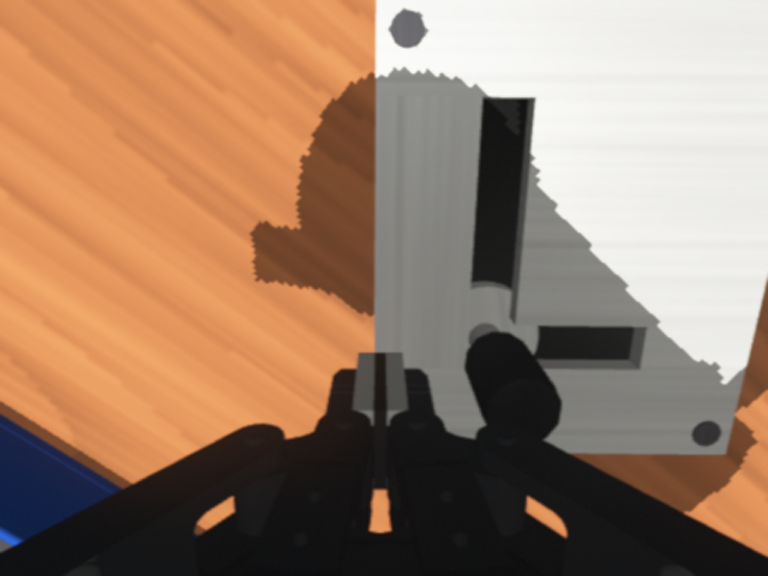

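The pin is in the corner (wrist view, about (490,330)) with the short leg open to its right, and the fingers stand left of the knob. Now I push in +y.

Emit:
apply_moves --increments '[[[0.02, 0.03, 0, 0, 0, 0, -1], [0.02, 0.07, 0, 0, 0, 0, -1], [0.02, 0.11, 0, 0, 0, 0, -1], [0.02, 0.14, 0, 0, 0, 0, -1], [0.02, 0.17, 0, 0, 0, 0, -1], [0.02, 0.2, 0, 0, 0, 0, -1], [0.02, 0.23, 0, 0, 0, 0, -1], [0.02, 0.26, 0, 0, 0, 0, -1], [0.02, 0.29, 0, 0, 0, 0, -1]]]'

```text
clock: 11.0
position: [575.5, -210.4, 152.0]
ee_rot: [-0.332, 0.943, -0.0, 0.0]
contact_force: [1.0, -1.1, 1.9]
gripper_width: -0.0
```

```bash
python3 - <<'E'
from bench import arm
from h import *
rep(arm); p=crop(arm,"side","pics/s9.png",(200,60,320,200),4)
q=pickle.load(open("q.pkl","rb"))
for y in (-25,-15,-5,5,15,22): print(y,((proj(p,[w(q,(33,y,102)),w(q,(33,y,66))])-[200,60])*4).round(0).tolist())
E
```

```text
t 11.0 local 32.0 -34.6 z 152.0 yawerr 0.13 Flocal 0.0 -1.5 1.9
-25 [[183.0, 329.0], [183.0, 377.0]]
-15 [[190.0, 334.0], [189.0, 383.0]]
-5 [[197.0, 340.0], [196.0, 389.0]]
5 [[204.0, 346.0], [203.0, 395.0]]
15 [[211.0, 352.0], [210.0, 401.0]]
22 [[216.0, 356.0], [215.0, 405.0]]
```

View pics/s9.png

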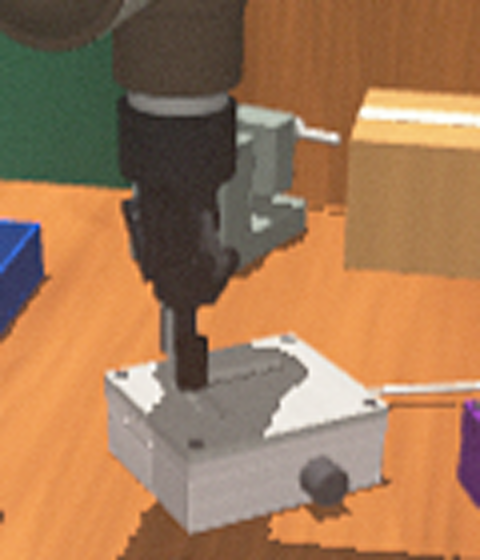

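The knob is entering the short leg at y ≈ -14, so the contact offset is about 20 mm. I continue.

Emit:
apply_moves --increments '[[[0, 0.03, 0, 0, 0, 0, -1], [0, 0.06, 0, 0, 0, 0, -1], [0, 0.09, 0, 0, 0, 0, -1], [0, 0.12, 0, 0, 0, 0, -1], [0, 0.15, 0, 0, 0, 0, -1], [0, 0.18, 0, 0, 0, 0, -1], [0, 0.21, 0, 0, 0, 0, -1], [0, 0.24, 0, 0, 0, 0, -1], [0, 0.26, 0, 0, 0, 0, -1], [0, 0.26, 0, 0, 0, 0, -1]]]'

```text
clock: 12.05
position: [558.9, -190.0, 151.7]
ee_rot: [-0.332, 0.943, 0.0, -0.0]
contact_force: [0.9, -1.3, -1.1]
gripper_width: 0.2
```

```bash
python3 - <<'E'
from bench import arm
from h import *
rep(arm); p=crop(arm,"side","pics/s10.png",(200,60,320,200),4)
E
```

```text
t 12.05 local 31.8 -8.3 z 151.7 yawerr 0.14 Flocal -0.1 -1.6 -1.1
```

View pics/s10.png

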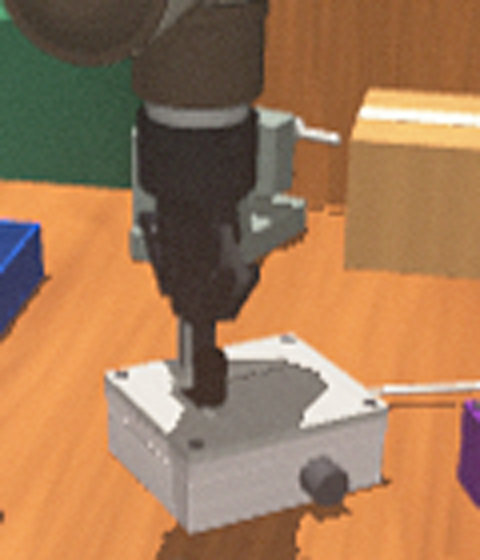

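The knob is at crop column 210, so y ≈ 12. I creep on until the force shows the end wall.

Emit:
apply_moves --increments '[[[0, 0.02, 0, 0, 0, 0, -1], [0, 0.04, 0, 0, 0, 0, -1], [0, 0.05, 0, 0, 0, 0, -1], [0, 0.06, 0, 0, 0, 0, -1], [0, 0.06, 0, 0, 0, 0, -1]]]'

```text
clock: 12.6
position: [555.3, -185.5, 151.9]
ee_rot: [-0.332, 0.943, 0.0, -0.0]
contact_force: [0.7, -1.5, 0.0]
gripper_width: -0.4
```

Emit:
apply_moves --increments '[[[0, 0.01, 0, 0, 0, 0, -1], [0, 0.01, 0, 0, 0, 0, -1]]]'

```text
clock: 12.8
position: [554.8, -184.8, 152.0]
ee_rot: [-0.332, 0.943, -0.0, 0.0]
contact_force: [0.6, -2.3, 0.7]
gripper_width: -0.5
```

Emit:
apply_moves --increments '[[[0, 0.01, 0, 0, 0, 0, -1], [0, 0.01, 0, 0, 0, 0, -1]]]'

```text
clock: 13.0
position: [554.4, -184.2, 152.1]
ee_rot: [-0.333, 0.943, -0.0, 0.0]
contact_force: [0.9, -2.7, 1.5]
gripper_width: 0.3
```

```bash
python3 - <<'E'
from bench import arm
from h import *
rep(arm)
E
```

```text
t 13.0 local 32.0 -1.0 z 152.1 yawerr 0.15 Flocal -1.0 -2.6 1.5
```

Emit:
apply_moves --increments '[[[0, 0.01, 0, 0, 0, 0, -1], [0, 0.01, 0, 0, 0, 0, -1]]]'

```text
clock: 13.2
position: [554.1, -183.6, 152.4]
ee_rot: [-0.333, 0.943, -0.001, 0.001]
contact_force: [2.5, -3.9, 1.9]
gripper_width: -0.1
```

Emit:
apply_moves --increments '[[[0, 0.01, 0, 0, 0, 0, -1], [0, 0.01, 0, 0, 0, 0, -1]]]'

```text
clock: 13.4
position: [553.9, -183.0, 152.7]
ee_rot: [-0.333, 0.943, -0.001, 0.001]
contact_force: [3.2, -4.9, 2.4]
gripper_width: 0.0
```

```bash
python3 - <<'E'
from bench import arm
from h import *
rep(arm); p=crop(arm,"side","pics/s11.png",(200,60,320,200),4)
E
```

```text
t 13.4 local 32.3 0.2 z 152.7 yawerr 0.16 Flocal -0.5 -5.8 2.4
```

View pics/s11.png

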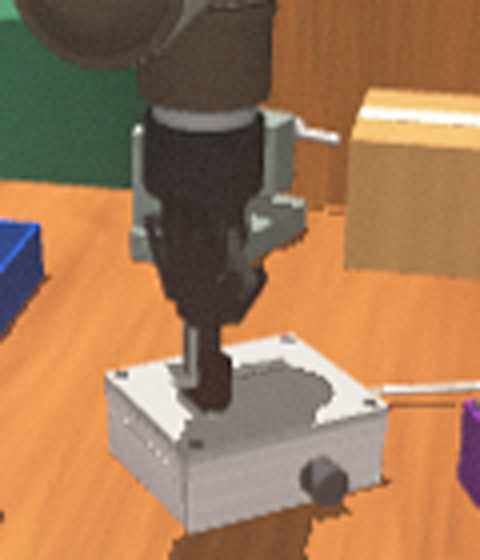

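The force has climbed to 5.8 N with the knob at crop column 217, and the end was predicted at 216, so it's home. I withdraw straight back, then up.

Emit:
apply_moves --increments '[[[0, -0.03, 0, 0, 0, 0, -1], [0, -0.1, 0, 0, 0, 0, -1], [0, -0.25, 0, 0, 0, 0, -1], [0, -0.45, 0, 0, 0, 0, -1], [0, -0.6, 0, 0, 0, 0, -1], [0, -0.6, -0.3, 0, 0, 0, -1], [0, -0.6, -0.6, 0, 0, 0, -1], [0, -0.6, -1.0, 0, 0, 0, -1], [0, -0.6, -1.0, 0, 0, 0, -1]]]'

```text
clock: 14.35
position: [592.7, -229.8, 257.5]
ee_rot: [-0.333, 0.943, -0.003, 0.004]
contact_force: [0.7, -0.1, 0.5]
gripper_width: -0.0
```

Emit:
apply_moves --increments '[[[-0.2, 0, -0.3, 0, 0, 0, -1], [-0.5, 0, -0.5, 0, 0, 0, -1], [-0.5, 0, -0.5, 0, 0, 0, -1], [-0.5, 0, -0.5, 0, 0, 0, -1]]]'

```text
clock: 14.75
position: [629.3, -197.1, 300.6]
ee_rot: [-0.333, 0.943, 0.001, -0.001]
contact_force: [1.4, -0.3, -0.1]
gripper_width: 0.4
```

```bash
python3 - <<'E'
from bench import arm
from h import *
import cv2
rep(arm)
q=pickle.load(open("q.pkl","rb"));Q=list(q[:3])+[33,22]
p=crop(arm,"wrist","pics/w12.png",(0,0,512,384),1.5); 
overlay(p,Q,"pics/w12o.png",(0,0,512,384),1.5)
d=crop(arm,"side","pics/s12.png",(200,60,320,200),4); overlay(d,Q,"pics/s12o.png",(210,100,310,210),4)
s=crop(arm,"scene","pics/c12.png",(0,0,512,384),1.5); overlay(s,Q,"pics/c12o.png",(130,130,230,240),4)
cv2.imwrite("pics/so.png",np.hstack([cv2.imread("pics/s12o.png"),cv2.imread("pics/c12o.png")]))
for pp,n in((p,"w"),(d,"side"),(s,"scene")):
    for m in arm.mark_of("knob_mid",pp)[:2]:
        k=onz(pp,m["at"],84)[:2]-q[:2];c,sn=np.cos(q[2]),np.sin(q[2]);print(n,m["conf"],(c*k[0]+sn*k[1]).round(1),(-sn*k[0]+c*k[1]).round(1))
    m=arm.mark_of("plain_knob",pp)[:1]
    if m: print("plain",n,onz(pp,m[0]["at"],84).round(1),m[0]["conf"])
E
```

```text
t 14.75 local 82.4 -57.9 z 300.6 yawerr 0.17 Flocal 0.9 -1.1 -0.1
w 0.59 34.5 21.6
w 0.34 105.1 108.7
plain w [ 543.8 -165.    84. ] 0.22
side 0.46 32.2 11.6
side 0.26 304.8 392.0
plain side [557.9 208.5  84. ] 0.58
scene 0.49 27.0 15.9
scene 0.35 263.3 -25.8
plain scene [563.  215.8  84. ] 0.61
```

View pics/w12o.png

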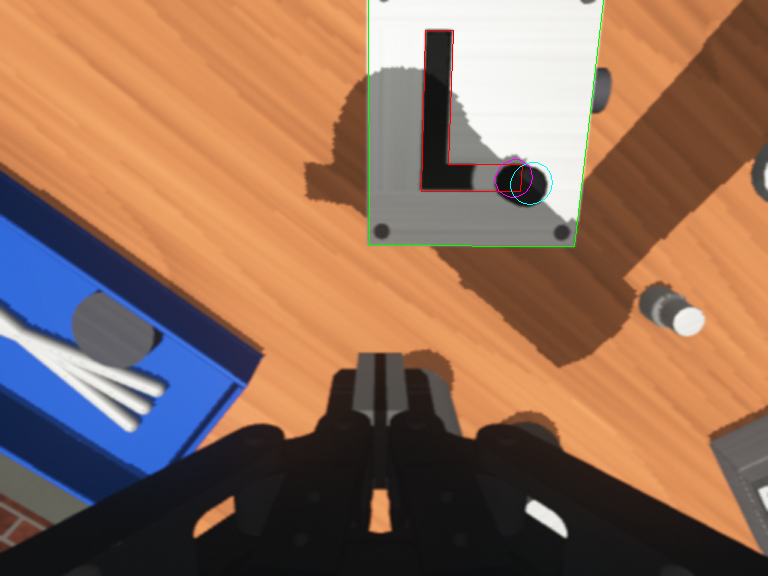

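View pics/so.png

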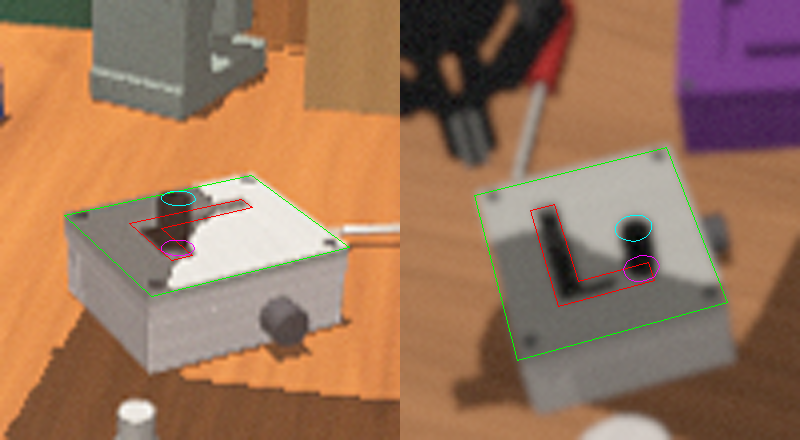

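View pics/c12.png

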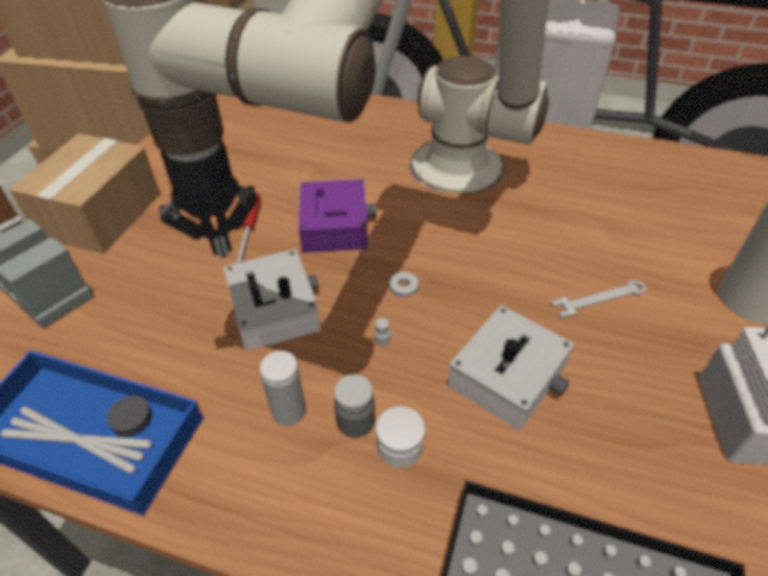

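```bash
python3 - <<'E'
from h import *
p=pickle.load(open("last_wrist.pkl","rb"));q=pickle.load(open("q.pkl","rb"))
overlay(p,list(q[:3])+[33,20],"pics/z1.png",(270,90,410,180),5.5)
E
```

```text
(no output)
```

View pics/z1.png

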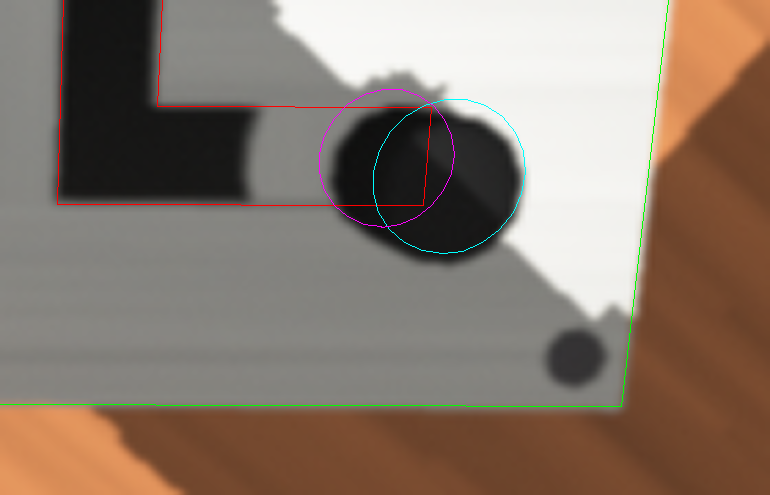

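The zoomed wrist view puts the selector at y ≈ 20–22 two ways: the disc edge gives about 20.3, and the knob outline edges give 19.5–22. x is about 34, it stands upright, and the hand is clear. Handing in.

```bash
python3 - <<'E'
from bench import arm
print(arm.job_done())
E
```

```text
the job is handed in; nothing more can be done
None
```

The L-slot selector is in park and the job was handed in at about 15 s of the 45 s allowed; no verdict was reported.

With the gripper shut, I pushed the knob along the long leg to the corner's far wall. The force there was about 4 N, with the knob at x ≈ 34.5 mm. I then pushed it sideways to the end of the short leg until the force climbed to about 6 N. After that I drew the hand back and raised it clear.

**Final position:** the close wrist view puts the knob at x ≈ 34 mm and y ≈ 20–22 mm in the housing's frame, upright and inside the allowed window.

**Checks that disagreed:** the knob network's low-confidence marks gave y = 11.6 mm in the side view and 15.9 mm in the scene view. Its wrist-view mark gave 21.6 mm. I trusted the wrist view, because the overlays in all three views and the wall force agree with the end of the slot.

**Other things on the bench:** the straight-slot knob's marks shifted 8 mm (side) and 15 mm (scene) between the first and last pictures. The arm never came near that unit and it looks unmoved in the picture, so I put this down to network error. The other bystanders also look unmoved, but I checked them only by eye.

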